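Swap the counting jars and hold the survey meter over the sample

ROBOT

A 7-joint arm with a two-finger parallel gripper is mounted at the origin on the work surface. World frame = base frame: x ahead of the robot, y to its left, z up, the work surface at z = 0. Lengths are in m, angles in rad, forces in N, time in s.
With the tool pointing down it reaches from about 0.4 to 0.9 m from the base axis. Payload 5.6 kg.
Tool frame: the origin (TCP) lies between the finger pads; the fingertips stand 8 mm ahead of it and the grasp point (between the pads) lies 11 mm behind it (tips_ahead is the distance from the TCP to the fingertips, in m); z points along the fingers, x is the direction in which the jaws open and shut, and the axes are right-handed (so a half turn about z gives the same grasp; the last joint's range is limited). The gripper opens to 92 mm and grips with 3 to 60 N. Pads are 20 mm wide; open, the fingers measure 128 mm over their backs; the gripper's body (75 mm by 189 mm) begins 69 mm behind the grasp point.
Start: joints at [-1.206, 0.468, -0.012, 1.603, 0.006, 1.071, -0.056], TCP at [0.258, 0.597, 0.223] pointing down, gripper open.
Joint ranges: [-2.53, 2.53], [-0.31, 2.02], [-1.57, 1.55], [0.28, 2.44], [-1.29, 4.43], [0.15, 1.84], [-2.92, 2.92]. Speed limits (rad/s): [2.57, 2.57, 3.14, 3.14, 3.14, 3.14, 3.14].

INTERFACE

Orientations are given as [roll, pitch, yaw] about the fixed x, y, z axes, in that order (R = Rz(yaw) Ry(pitch) Rx(roll)).
In Python, from cell import * gives the robot as it stands.
- The arm moves only by the shell command python3 -m crank 'ROWS'. ROWS is JSON, a list of rows, each an object of numbers: "tx", "ty", "tz": the shift along the tool's x, y, z in m; "wx", "wy", "wz": the turn, a rotation vector about the tool's x, y, z in degrees; "gripper": the opening, from 0 (shut) to 1 (fully open). A call has 1 to 12 rows; each row is the pose to reach, as a shift and turn from the pose measured when the call began, along the tool's axes at that moment; what a row does not reach only later rows make up. A row lasts 1/10 s, in which the tool goes at most 50 mm and 8.59 degrees, less where a joint would pass 70% of its speed; a pose out of reach is approached as far as the arm can. A call with a gripper value outside its range is refused whole. The fingers move at their own pace and stop on an object; the grip force is fixed at half the most. Time passes only in rows, so rows that repeat a pose let the fingers close. It gives the time, the measured TCP pose, the force and the opening at its end, in the units of the state.
- read_state(): the state, without advancing time (a new reading comes with each control period).
- camera(name): name is "side" or "top" or "wrist"; returns a dict with "pixels" (384x512x3 uint8, blue, green, red), "vfov" (degrees; the focal length in pixels is half the picture's height over the tangent of half this angle, whatever the lens; pixels are square), "cx", "cy" (the principal point, pixels), "extrinsics" (4x4, takes a point from world to camera coordinates). Camera axes: x right, y up, looking along -z (the intrinsics and any distortion apply to the point x, -y, -z); pixel columns grow to the right and rows downward; lengths in m; the calibration is good to about 2 mm. A picture is of the moment at which its call begins. There is no depth.
- finish_job(): hands the job in, once; it reports no verdict.
The state is a dict: "time_s": time; "joints": joint angles; "qvel": joint speeds; "joint_efforts": joint torques, N m; "position": TCP position; "tcp_rot": TCP orientation; "contact_force": force on the tool from outside, world axes, zero at the start; "ft_torque": the same for the moment, N m; "grip_width": finger opening in m.
Only numpy, scipy, OpenCV 4.12 (cv2) and the standard library are available. Lean on these libraries where they do the work, as an engineer would, in place of code of your own. Each camera call takes 0.05 s, during which the arm holds its last target. There are 200 camera calls.

TASK

Swap the two jars, so that the orange-lidded sample stands in the seat inside the grey shield walls and the blue-lidded blank stands in the seat of the green parking tray, both upright and let go (the bare bench may be used in between). Then take the yellow survey meter by its handle, carry it over the shield walls and finish still holding it, level and still, about one centimetre above the middle of the sample's lid with its long side along the long side of the stage (either way round). The meter must never touch the jars or the shielding, the jars must never be tipped over, and the flask, beaker and tip rack must be left where they are.

Things in the scene. Friction and masses are not known exactly. Their poses are not given: they have to be found in the camera images.
- stage_seat (a point): Fixed counting stage with shield walls (see body stage). This point is the stage's centre, on the floor of its jar seat, 12 mm above the bench; x along the stage's long (240 mm) side, z up. The seat is a white ring, inner diameter 66, outer 76 mm, rim 5 mm above its floor. The blank starts in it.
- tray_seat (a point): Fixed parking tray, green plate 90 x 90 x 4 mm left or right of the stage, with the same white ring seat. This point is the centre of the seat's floor, 8 mm above the bench; z up. The sample starts in it. The bench between tray and robot is bare for 150 mm from the tray's centre.
- sample_center (a point): Sample jar, loose: white plastic cylinder 50 mm in diameter and 60 mm high with an orange lid (top 16 mm) of the same diameter; about 0.12 kg. This point is its centre, 30 mm above its underside and 30 mm below the top of the lid; z up.
- blank_center (a point): Blank jar, loose: same as the sample (50 mm diameter, 60 mm high) with a blue lid. This point is its centre, 30 mm above its underside; z up.
- meter_handle (a point): Loose survey meter, about 0.45 kg: yellow box 110 (x) x 70 (y) x 45 mm on the bench, across the stage from the tray, with a black bar handle above. This point is the bar's centre, 72 mm above the meter's underside; x along the meter's long side and the bar, z up. Bar 76 (x) x 20 (y) x 22 mm high, 16 mm open between it and the box, a post under each end (60 mm clear between).
- meter_window (a point): Centre of the survey meter's underside (its window), straight below the handle's centre by 72 mm; x along the meter's long side, z up.
- stage: Fixed counting stage: grey plate 240 (x) x 220 (y) x 8 mm; grey walls 30 mm thick all round it, clear space inside 180 (x) x 160 (y) mm. The two walls at +y and -y reach 90 mm above the bench, the two at +x and -x 55 mm. Origin at the centre of its underside, on the bench; z up.
- sample: The sample jar; origin at the centre of its underside.
- blank: The blank jar; origin at the centre of its underside.
- meter: The survey meter; origin at the centre of its underside.
- flask: Bystander: clear bottle with a blue cap, 56 mm diameter, 125 mm high, beyond the stage; origin at the centre of its underside.
- beaker: Bystander: glass beaker, 64 mm rim diameter, 85 mm high, beyond the stage; origin at the centre of its underside.
- tiprack: Bystander: blue pipette tip rack 75 (x) x 115 (y) x 55 mm, beyond the stage; origin at the centre of its underside.
There are look-alikes about, which are no part of the job. Of the things that look like the meter, the largest one is meant.

How it is judged:
By the outcome, as a careful person would: the job done as asked, in the order asked, and still so for the second after the job is handed in, while the arm keeps its last pose, push and grip.
It also fails if it takes over 72 s, if anything falls off the work surface, if the arm or the gripper's body presses on something with over 40 N, if the wrist force passes 120 N, or if a joint passes its speed limit or range.

## Working session

There is one attempt and no reset: what is moved stays moved. The work goes in short steps, Python scripts to look and compute and a shell command to move; the robot and the scene stay as the last step left them, time stands still between calls to the robot, and variables do not carry over. Pictures are saved under pics/ and viewed, about 8 in all and at most 12, crops included, and the job is handed in when it is done.

```bash
mkdir -p pics; ls
python3 - <<'E'
from cell import *
import cv2,numpy as np
s=read_state();print(s)
a=[]
for n in("top","side"):
    c=camera(n);cv2.imwrite(f"pics/{n}0.png",c["pixels"]);print(n,{k:(v if k!="extrinsics" else np.round(v,4).tolist()) for k,v in c.items() if k!="pixels"})
    np.savez(f"pics/{n}0.npz",**c)
E
```

```text
pics
{'time_s': 0.0, 'joints': array([-1.20601082,  0.46844068, -0.01158788,  1.60363415,  0.0060174 ,
        1.0713662 , -0.05629303]), 'qvel': array([ 0.0004761 , -0.00038756, -0.00043596, -0.0003692 , -0.00152722,
       -0.00207972, -0.00066731]), 'joint_efforts': array([-1.03466136e-03, -5.20569634e+01, -1.21121321e-02, -2.43749285e+01,
       -5.64160827e-02,  1.73064438e-02,  1.51173517e-04]), 'position': array([0.25762509, 0.59614212, 0.22159476]), 'tcp_rot': array([3.14144529e+00, 1.80839825e-03, 1.16294875e+00]), 'contact_force': array([ 0.37255009, -0.01425126,  0.76929701]), 'ft_torque': array([0.02204214, 0.06816792, 0.07098373]), 'grip_width': 0.091839325859554}
top {'vfov': 43.215710673776734, 'cx': 254.7909824255465, 'cy': 180.96065754416688, 'extrinsics': [[0.0094, -0.9999, -0.0059, -0.0495], [0.9884, 0.0084, 0.1519, -0.6096], [-0.1518, -0.0072, 0.9884, -1.21], [0.0, 0.0, 0.0, 1.0]]}
side {'vfov': 44.455212364905805, 'cx': 254.12715963455312, 'cy': 197.76162591515595, 'extrinsics': [[0.6658, -0.7457, -0.0228, -0.4459], [0.3859, 0.318, 0.866, -0.2931], [-0.6386, -0.5854, 0.4995, -0.8427], [0.0, 0.0, 0.0, 1.0]]}
```

Run:
```python
import cv2
for n in("top","side"):
    cv2.imwrite(f"pics/{n}0b.png",cv2.resize(cv2.imread(f"pics/{n}0.png"),(800,600),interpolation=cv2.INTER_CUBIC))
```

```text
(no output)
```

View pics/top0b.png

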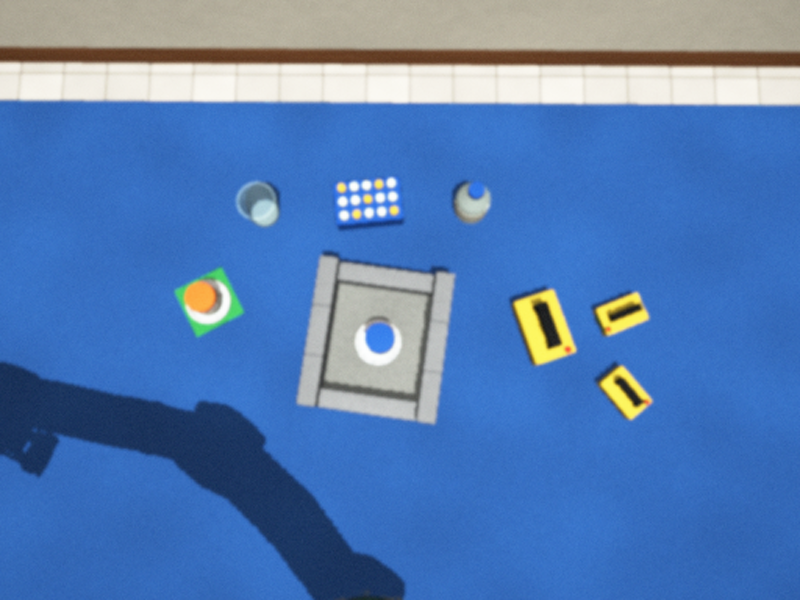

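View pics/side0b.png

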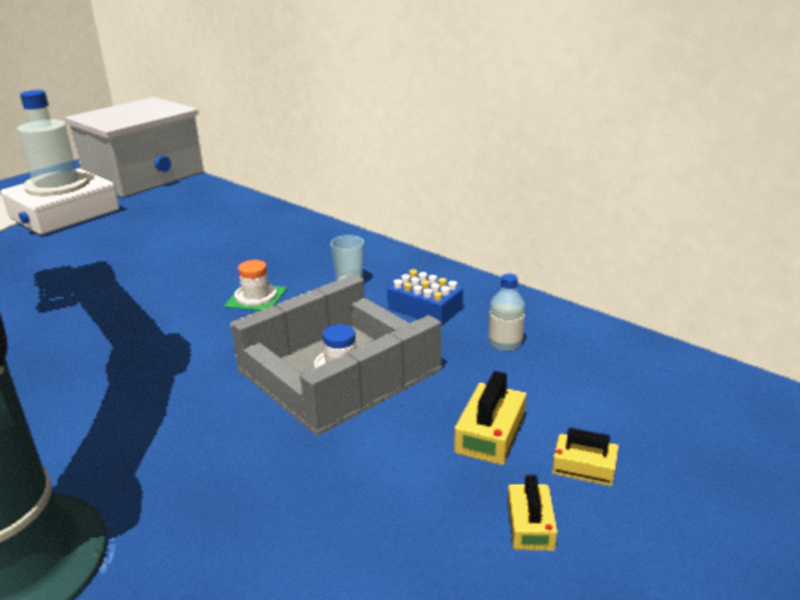

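Sample (orange lid) is at (202,296) in the top view and blank (blue lid) at (379,337). The bottle caps are also blue or orange look-alikes: flask (472,195) and the far bottle. Meter candidates are (545,325), (622,313) and (625,392); the first is clearly largest. Next I measure and crop.

```bash
cat > h.py <<'E'
import cv2,numpy as np
from scipy.spatial.transform import Rotation as R
def K(c):
    h=192/np.tan(np.radians(float(c["vfov"])/2));return np.array([[h,0,float(c["cx"])],[0,h,float(c["cy"])],[0,0,1]])
def unproj(c,uv,z):
    uv=np.atleast_2d(uv).astype(float);k=K(c);E=np.array(c["extrinsics"])
    d=np.c_[(uv[:,0]-k[0,2])/k[0,0],-(uv[:,1]-k[1,2])/k[0,0],-np.ones(len(uv))]
    o=-E[:3,:3].T@E[:3,3];w=d@E[:3,:3]
    return o+w*((z-o[2])/w[:,2])[:,None]
def proj(c,P):
    P=np.atleast_2d(P);E=np.array(c["extrinsics"]);q=P@E[:3,:3].T+E[:3,3];k=K(c)
    return np.c_[k[0,2]-k[0,0]*q[:,0]/q[:,2],k[1,2]+k[0,0]*q[:,1]/q[:,2]]
def mask(c,col):
    hsv=cv2.cvtColor(c["pixels"],cv2.COLOR_BGR2HSV);lo,hi={"orange":((3,150,120),(17,255,255)),"yellow":((20,150,120),(35,255,255)),"blue":((108,190,120),(125,255,255)),"green":((45,100,60),(80,255,255))}[col]
    return cv2.inRange(hsv,lo,hi)
def blobs(c,col,amin=60):
    n,l,s,ce=cv2.connectedComponentsWithStats(mask(c,col));return [(s[i,4],ce[i],(l==i).astype(np.uint8)) for i in range(1,n) if s[i,4]>amin]
def tool(s,target,yaw):
    """shift in tool axes and wz (deg, tool z) to reach target pose pointing down"""
    Rt=R.from_euler('xyz',s["tcp_rot"]);t=Rt.inv().apply(np.array(target)-s["position"])
    w=[(Rt.inv()*R.from_euler('xyz',[np.pi,0,np.radians(y)])).as_rotvec(degrees=True) for y in (yaw,yaw+180)]
    w=min(w,key=lambda v:np.linalg.norm(v));return np.round(t,4),np.round(w,2)
E
python3 - <<'E'
from h import *
for n in("top","side"):
    c=dict(np.load(f"pics/{n}0.npz"))
    print(n)
    for col,z in(("orange",.068),("blue",.072),("yellow",.045),("green",.004)):
        for a,ce,m in blobs(c,col):
            if a>8000: continue
            r=cv2.minAreaRect(cv2.findNonZero(m)); bx=cv2.boxPoints(r)
            print(col,a,ce.round(1),unproj(c,ce,z).round(4)[0,:2],'rect',unproj(c,r[0],z).round(4)[0,:2],unproj(c,bx,z)[:,:2].round(3).tolist())
c=dict(np.load("pics/top0.npz"));p=c["pixels"]
cv2.imwrite("pics/crop1.png",cv2.resize(p[150:280,180:375],(780,520),interpolation=cv2.INTER_CUBIC))
E
```

```text
top
orange 242 [128.3 189.5] [0.582  0.2774] rect [0.582  0.2769] [[0.604, 0.3], [0.604, 0.256], [0.56, 0.254], [0.56, 0.297]]
blue 62 [304.8 120.5] [ 0.7652 -0.172 ] rect [ 0.7654 -0.1713] [[0.777, -0.162], [0.777, -0.18], [0.753, -0.18], [0.753, -0.162]]
blue 236 [236.7 142.3] [0.7061 0.0032] rect [0.7084 0.0045] [[0.714, 0.063], [0.726, -0.051], [0.703, -0.054], [0.691, 0.06]]
blue 139 [242.3 214.4] [ 0.5209 -0.0136] rect [ 0.518  -0.0142] [[0.537, 0.002], [0.537, -0.03], [0.499, -0.031], [0.499, 0.002]]
yellow 843 [346. 209.] [ 0.5392 -0.2789] rect [ 0.5398 -0.2817] [[0.579, -0.232], [0.603, -0.297], [0.501, -0.331], [0.478, -0.267]]
yellow 378 [396.1 200.5] [ 0.5624 -0.4082] rect [ 0.5629 -0.4097] [[0.569, -0.367], [0.598, -0.436], [0.557, -0.452], [0.528, -0.383]]
yellow 416 [397.7 250.5] [ 0.435 -0.408] rect [ 0.4349 -0.4111] [[0.449, -0.37], [0.479, -0.406], [0.421, -0.453], [0.392, -0.417]]
green 347 [135.8 194.1] [0.5782 0.2739] rect [0.5817 0.2806] [[0.6, 0.341], [0.641, 0.263], [0.563, 0.221], [0.523, 0.298]]
side
orange 156 [161.3 172. ] [0.576  0.2674] rect [0.5755 0.26
[... 541 characters left out ...]
-0.223], [0.599, -0.305], [0.457, -0.362]]
yellow 726 [374.4 295.1] [ 0.5317 -0.4353] rect [ 0.5342 -0.433 ] [[0.486, -0.415], [0.555, -0.384], [0.584, -0.452], [0.516, -0.478]]
yellow 723 [339.1 330.7] [ 0.4097 -0.4343] rect [ 0.4109 -0.4364] [[0.434, -0.388], [0.472, -0.423], [0.39, -0.48], [0.356, -0.449]]
green 141 [163.6 192.6] [0.572 0.264] rect [0.5735 0.2661] [[0.542, 0.322], [0.649, 0.275], [0.605, 0.211], [0.504, 0.258]]
green 133 [306.  284.4] [ 0.5118 -0.2889] rect [ 0.5118 -0.289 ] [[0.495, -0.273], [0.514, -0.263], [0.528, -0.305], [0.51, -0.314]]
green 79 [342.2 345. ] [ 0.4194 -0.4378] rect [ 0.4192 -0.4375] [[0.414, -0.424], [0.433, -0.446], [0.425, -0.451], [0.406, -0.429]]
```

View pics/crop1.png

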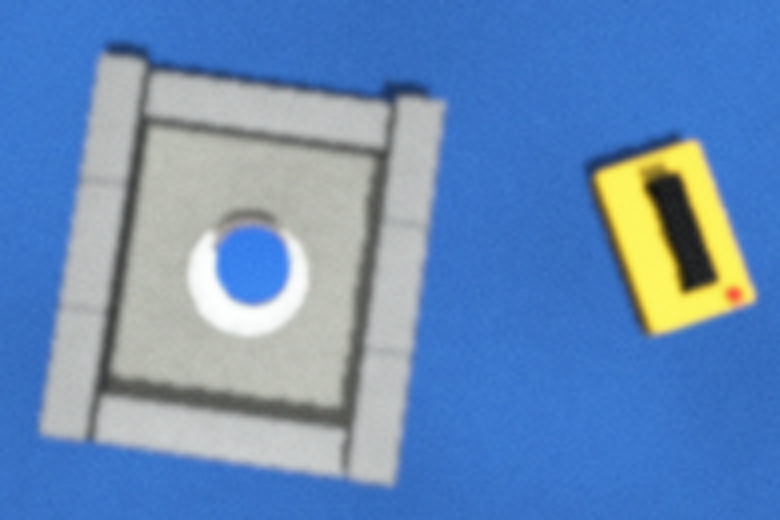

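Run:
```python
from h import *
c=dict(np.load("pics/top0.npz"));s=dict(np.load("pics/side0.npz"))
f=lambda p:np.array(p)/4+[180,150]-.375
w=unproj(c,f([(103,52),(445,98),(395,487),(40,435)]),.09);print(w.round(4),w.mean(0).round(4))
d=np.diff(np.r_[w,w[:1]],axis=0);print(np.linalg.norm(d,axis=1),np.degrees(np.arctan2(d[:,1],d[:,0])))
print('ring',unproj(c,f((248,275)),.017).round(4),'blank lid',unproj(c,f((254,265)),.072).round(4))
# meter box corners and handle
b=unproj(c,f([(592,172),(696,138),(756,300),(650,336)]),.045);print('meter',b.round(4).tolist(),b.mean(0))
d=np.diff(np.r_[b,b[:1]],axis=0);print(np.linalg.norm(d,axis=1),np.degrees(np.arctan2(d[:,1],d[:,0])))
h=unproj(c,f([(645,182),(680,174),(718,280),(684,292)]),.083);print('bar',h.mean(0),h.round(3).tolist())
p=s["pixels"]
P=np.r_[w,b,[[.582,.277,.068],[.521,-.013,.072]]]
q=proj(s,P);im=cv2.resize(p[140:320,120:360],None,fx=3.3,fy=3.3,interpolation=cv2.INTER_CUBIC)
for u in q: cv2.circle(im,tuple(int(v) for v in (u-[120,140]+.5)*3.3),3,(0,0,255),1)
cv2.imwrite("pics/s1.png",im);print(im.shape)
```

```text
[[ 0.6489  0.0805  0.09  ]
 [ 0.6214 -0.1346  0.09  ]
 [ 0.3814 -0.1038  0.09  ]
 [ 0.4106  0.1131  0.09  ]] [ 0.5156 -0.0112  0.09  ]
[0.21682222 0.24191718 0.2187674  0.24054368] [-97.2987782  172.67847873  82.3392409   -7.78394385]
ring [[ 0.5149 -0.0102  0.017 ]] blank lid [[ 0.5171 -0.0157  0.072 ]]
meter [[0.5813, -0.2324, 0.045], [0.6041, -0.3, 0.045], [0.4998, -0.336, 0.045], [0.4762, -0.268, 0.045]] [ 0.54034859 -0.28410248  0.045     ]
[0.07129077 0.1103756  0.07202    0.11091427] [ -71.37478376 -160.94273182  109.05621982   18.6795147 ]
bar [ 0.53930646 -0.28225805  0.083     ] [[0.57, -0.26, 0.083], [0.576, -0.282, 0.083], [0.509, -0.304, 0.083], [0.502, -0.283, 0.083]]
(594, 792, 3)
```

View pics/s1.png

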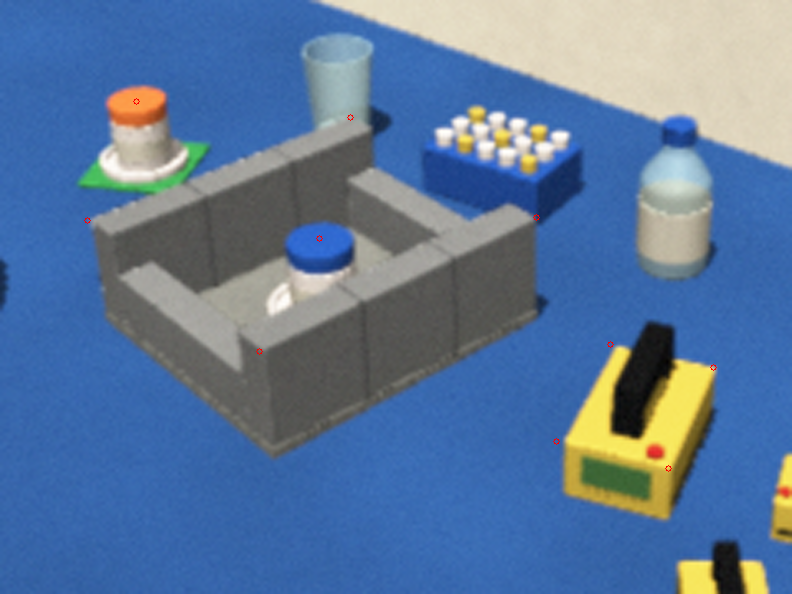

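The top view agrees with the side view to within a few mm. The large meter at crop (672,237) is confirmed. The stage is yawed about -7.5°. Next: move above the sample.

Run:
```python
from h import *;from cell import *
print(tool(read_state(),[.58,.277,.2],66.6))
```

```text
(array([-0.1651,  0.4225,  0.022 ]), array([0.01, 0.09, 0.03]))
```

```bash
python3 -m crank '[{"tx":-0.165,"ty":0.4225,"tz":0.022,"gripper":1},{"tx":-0.165,"ty":0.4225,"tz":0.022},{"tx":-0.165,"ty":0.4225,"tz":0.022},{"tx":-0.165,"ty":0.4225,"tz":0.022},{"tx":-0.165,"ty":0.4225,"tz":0.022},{"tx":-0.165,"ty":0.4225,"tz":0.022},{"tx":-0.165,"ty":0.4225,"tz":0.022},{"tx":-0.165,"ty":0.4225,"tz":0.022},{"tx":-0.165,"ty":0.4225,"tz":0.022},{"tx":-0.165,"ty":0.4225,"tz":0.022},{"tx":-0.165,"ty":0.4225,"tz":0.022},{"tx":-0.165,"ty":0.4225,"tz":0.022}]'
python3 - <<'E'
from h import *;from cell import *
s=read_state();print(s["position"],s["time_s"],s["tcp_rot"])
c=camera("wrist");np.savez("pics/w1.npz",**c);cv2.imwrite("pics/w1.png",c["pixels"])
E=c["extrinsics"];print(c["vfov"],-E[:3,:3].T@E[:3,3],E[2,:3])
for col,z in(("orange",.068),("green",.004)):
  for a,ce,m in blobs(c,col):
    r=cv2.minAreaRect(cv2.findNonZero(m))
    print(col,a,ce,r,unproj(c,[ce,r[0]],z).round(4))
E
```

```text
[0.25762886 0.59620908 0.22172808] 0.1 [3.14147864e+00 1.58667606e-03 1.16293793e+00]
61.37529980616673 [0.19652385 0.62322207 0.38468921] [-0.21997055  0.09648104  0.97072363]invalid input
```

View pics/w1.png

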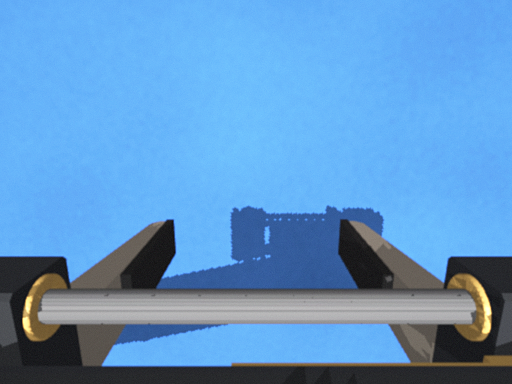

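```bash
python3 -m crank '[{"tx":-0.03,"ty":0.07,"tz":0.0,"wx":0,"wy":0,"wz":0,"gripper":1.0},{"tx":-0.03,"ty":0.07,"tz":0.0,"wx":0,"wy":0,"wz":0,"gripper":1.0}]'; echo; python3 -m crank --help | head; python3 -m crank '[{"tx":-0.05}]'
```

```text
time_s: 0.35
position: [0.3121, 0.5386, 0.2213]
tcp_rot: [3.14, 0.003, 1.162]
contact_force: [0.8, 0.3, 0.7]
grip_width: 0.0917
invalid input: not JSON, or not a number
invalid input
```

Run:
```python
from h import *;from cell import *
print(tool(read_state(),[.58,.277,.2],66.6))
```

```text
(array([-0.1334,  0.3498,  0.0223]), array([ 0.1 ,  0.17, -0.04]))
```

```bash
python3 -m crank '[{"tx":-0.133,"ty":0.35,"tz":0.022,"wx":0,"wy":0,"wz":0,"gripper":1},{"tx":-0.133,"ty":0.35,"tz":0.022,"wx":0,"wy":0,"wz":0,"gripper":1},{"tx":-0.133,"ty":0.35,"tz":0.022,"wx":0,"wy":0,"wz":0,"gripper":1},{"tx":-0.133,"ty":0.35,"tz":0.022,"wx":0,"wy":0,"wz":0,"gripper":1},{"tx":-0.133,"ty":0.35,"tz":0.022,"wx":0,"wy":0,"wz":0,"gripper":1},{"tx":-0.133,"ty":0.35,"tz":0.022,"wx":0,"wy":0,"wz":0,"gripper":1},{"tx":-0.133,"ty":0.35,"tz":0.022,"wx":0,"wy":0,"wz":0,"gripper":1},{"tx":-0.133,"ty":0.35,"tz":0.022,"wx":0,"wy":0,"wz":0,"gripper":1},{"tx":-0.133,"ty":0.35,"tz":0.022,"wx":0,"wy":0,"wz":0,"gripper":1},{"tx":-0.133,"ty":0.35,"tz":0.022,"wx":0,"wy":0,"wz":0,"gripper":1},{"tx":-0.133,"ty":0.35,"tz":0.022,"wx":0,"wy":0,"wz":0,"gripper":1}]'
cat > look.py <<'E'
import sys
from h import *;from cell import *
c=camera("wrist");n=sys.argv[1];np.savez(f"pics/{n}.npz",**c);cv2.imwrite(f"pics/{n}.png",c["pixels"])
s=read_state();print(s["position"].round(4),np.degrees(s["tcp_rot"]).round(2),s["time_s"],s["contact_force"].round(1),s["grip_width"])
for a in sys.argv[2:]:
  col,z=a.split(":")
  for ar,ce,m in blobs(c,col):
    if ar>15000: continue
    r=cv2.minAreaRect(cv2.findNonZero(m))
    print(col,ar,ce.round(1),cv2.boxPoints(r).round().tolist(),unproj(c,[ce,r[0]],float(z))[:,:2].round(4).tolist())
E
python3 look.py w2 orange:.068 green:.004
```

```text
time_s: 1.45
position: [0.5791, 0.2789, 0.2001]
tcp_rot: [3.141, 0.003, 1.164]
contact_force: [0.9, 0.3, 0.9]
grip_width: 0.0917
[0.579  0.2791 0.2002] [1.7996e+02 1.5000e-01 6.6720e+01] 1.5 [-1.   0.3 -0.2] 0.09202730387015143
orange 1160 [254.3 197.9] [[224.0, 195.0], [242.0, 172.0], [282.0, 203.0], [265.0, 226.0]] [[0.5886, 0.2724], [0.5891, 0.271]]
green 948 [241.4 194.4] [[206.0, 184.0], [248.0, 128.0], [312.0, 176.0], [270.0, 232.0]] [[0.5942, 0.2532], [0.5868, 0.2781]]
```

View pics/w2.png

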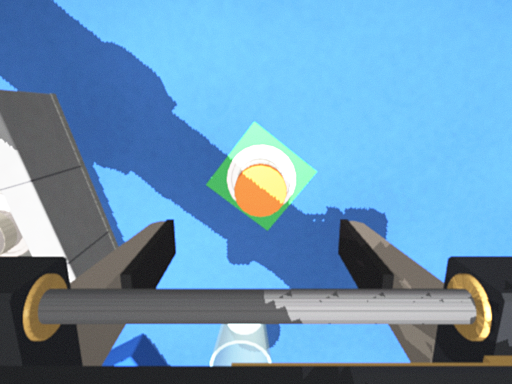

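The lid is half in shadow: its circle centre is about (260.5,190.5), and the tray corners are (254,122), (317,171), (268,230), (206,184).

Run:
```python
from h import *
c=dict(np.load("pics/w2.npz"))
print('lid',unproj(c,(260.5,190.5),.068))
t=unproj(c,[(254,122),(317,171),(268,230),(206,184)],.004);print(t,t.mean(0));print('ring',unproj(c,(262,177),.013))
print('lid width mm',np.ptp(unproj(c,[(234,190),(287,190)],.068),axis=0))
print(tool(dict(position=np.array([.579,.2791,.2002]),tcp_rot=np.radians([179.96,.15,66.72])),[.582,.276,.034],66.6))
c=dict(np.load("pics/top0.npz"));print(unproj(c,(cv2.minAreaRect(np.float32([[176,293],[222,268],[244,308],[197,336]]))[0][0]*.64,302*.64),.004))
```

```text
lid [[0.58430295 0.28061429 0.068     ]]
[[0.52563976 0.29864145 0.004     ]
 [0.60304607 0.34229916 0.004     ]
 [0.64614725 0.2644194  0.004     ]
 [0.56725126 0.22119192 0.004     ]] [0.58552108 0.28163798 0.004     ]
ring [[0.58325981 0.28339767 0.013     ]]
lid width mm [0.0196258  0.04564914 0.        ]
(array([-0.0012,  0.0039,  0.1662]), array([0.04, 0.15, 0.12]))
[[0.58043147 0.27886407 0.004     ]]
```

Run:
```python
from h import *;from cell import *
print(tool(read_state(),[.584,.280,.034],66.6))
```

```text
(array([0.0032, 0.0041, 0.1662]), array([0.04, 0.15, 0.12]))
```

```bash
python3 -m crank '[{"tx":0.003,"ty":0.004,"tz":0.05,"wx":0,"wy":0,"wz":0,"gripper":1},{"tx":0.003,"ty":0.004,"tz":0.09,"wx":0,"wy":0,"wz":0,"gripper":1},{"tx":0.003,"ty":0.004,"tz":0.125,"wx":0,"wy":0,"wz":0,"gripper":1},{"tx":0.003,"ty":0.004,"tz":0.15,"wx":0,"wy":0,"wz":0,"gripper":1},{"tx":0.003,"ty":0.004,"tz":0.166,"wx":0,"wy":0,"wz":0,"gripper":1},{"tx":0.003,"ty":0.004,"tz":0.166,"wx":0,"wy":0,"wz":0,"gripper":1},{"tx":0.003,"ty":0.004,"tz":0.166,"wx":0,"wy":0,"wz":0,"gripper":0.3},{"tx":0.003,"ty":0.004,"tz":0.166,"wx":0,"wy":0,"wz":0,"gripper":0.3},{"tx":0.003,"ty":0.004,"tz":0.166,"wx":0,"wy":0,"wz":0,"gripper":0.3},{"tx":0.003,"ty":0.004,"tz":0.166,"wx":0,"wy":0,"wz":0,"gripper":0.3},{"tx":0.003,"ty":0.004,"tz":0.166,"wx":0,"wy":0,"wz":0,"gripper":0.3},{"tx":0.003,"ty":0.004,"tz":0.166,"wx":0,"wy":0,"wz":0,"gripper":0.3}]'
python3 look.py w3
python3 - <<'E'
from h import *;from cell import *
print(tool(read_state(),[.475,.225,.030],66.6))
E
```

```text
time_s: 2.7
position: [0.5841, 0.2799, 0.0347]
tcp_rot: [3.14, 0.002, 1.164]
contact_force: [-0.2, 0.5, 2.3]
grip_width: 0.0495
[0.5841 0.2799 0.0347] [1.7994e+02 1.2000e-01 6.6710e+01] 2.75 [ 0.2 -0.4  3.1] 0.04928688726426506
(array([-0.0936, -0.0785,  0.0049]), array([0.06, 0.12, 0.11]))
```

```bash
python3 -m crank '[{"tx":0,"ty":0,"tz":-0.03,"wx":0,"wy":0,"wz":0,"gripper":0.3},{"tx":0,"ty":0,"tz":-0.05,"wx":0,"wy":0,"wz":0,"gripper":0.3},{"tx":-0.03,"ty":-0.025,"tz":-0.05,"wx":0,"wy":0,"wz":0,"gripper":0.3},{"tx":-0.06,"ty":-0.05,"tz":-0.05,"wx":0,"wy":0,"wz":0,"gripper":0.3},{"tx":-0.0935,"ty":-0.0785,"tz":-0.05,"wx":0,"wy":0,"wz":0,"gripper":0.3},{"tx":-0.0935,"ty":-0.0785,"tz":-0.03,"wx":0,"wy":0,"wz":0,"gripper":0.3},{"tx":-0.0935,"ty":-0.0785,"tz":-0.01,"wx":0,"wy":0,"wz":0,"gripper":0.3},{"tx":-0.0935,"ty":-0.0785,"tz":0.0,"wx":0,"wy":0,"wz":0,"gripper":0.3},{"tx":-0.0935,"ty":-0.0785,"tz":0.0035,"wx":0,"wy":0,"wz":0,"gripper":0.3},{"tx":-0.0935,"ty":-0.0785,"tz":0.0065,"wx":0,"wy":0,"wz":0,"gripper":0.3},{"tx":-0.0935,"ty":-0.0785,"tz":0.0078,"wx":0,"wy":0,"wz":0,"gripper":0.3},{"tx":-0.0935,"ty":-0.0785,"tz":0.0078,"wx":0,"wy":0,"wz":0,"gripper":0.3}]'
```

```text
time_s: 3.95
position: [0.4754, 0.2252, 0.0273]
tcp_rot: [3.14, 0.002, 1.164]
contact_force: [0.7, -0.4, -1.3]
grip_width: 0.0494
```

```bash
python3 -m crank '[{"tx":0,"ty":0,"tz":0.001,"wx":0,"wy":0,"wz":0,"gripper":0.3},{"tx":0,"ty":0,"tz":0.001,"wx":0,"wy":0,"wz":0,"gripper":1},{"tx":0,"ty":0,"tz":0.001,"wx":0,"wy":0,"wz":0,"gripper":1},{"tx":0,"ty":0,"tz":0.001,"wx":0,"wy":0,"wz":0,"gripper":1},{"tx":0,"ty":0,"tz":0.001,"wx":0,"wy":0,"wz":0,"gripper":1},{"tx":0,"ty":0,"tz":0.001,"wx":0,"wy":0,"wz":0,"gripper":1},{"tx":0,"ty":0,"tz":-0.04,"wx":0,"wy":0,"wz":0,"gripper":1},{"tx":0,"ty":0,"tz":-0.09,"wx":0,"wy":0,"wz":0,"gripper":1},{"tx":0,"ty":0,"tz":-0.14,"wx":0,"wy":0,"wz":0,"gripper":1},{"tx":0,"ty":0,"tz":-0.18,"wx":0,"wy":0,"wz":0,"gripper":1},{"tx":0,"ty":0,"tz":-0.18,"wx":0,"wy":0,"wz":0,"gripper":1}]'
python3 - <<'E'
from h import *;from cell import *
s=read_state();print(s["position"],s["joints"].round(2))
print(tool(s,[.515,-.011,.21],-7.5),tool(s,[.515,-.011,.21],-7.5))
E
```

```text
time_s: 5.05
position: [0.4784, 0.2272, 0.2132]
tcp_rot: [3.134, -0.008, 1.164]
contact_force: [0.3, -0.2, 0.6]
grip_width: 0.0918
[0.47837613 0.22722414 0.21322415] [-0.61  0.27  0.12  1.92 -0.04  0.94  0.69]
(array([-0.2043,  0.1278,  0.0027]), array([ 0.11, -0.67, 74.2 ])) (array([-0.2043,  0.1278,  0.0027]), array([ 0.11, -0.67, 74.2 ]))
```

```bash
python3 -m crank '[{"tx":-0.204,"ty":0.128,"tz":0,"wx":0,"wy":0,"wz":74,"gripper":1},{"tx":-0.204,"ty":0.128,"tz":0,"wx":0,"wy":0,"wz":74,"gripper":1},{"tx":-0.204,"ty":0.128,"tz":0,"wx":0,"wy":0,"wz":74,"gripper":1},{"tx":-0.204,"ty":0.128,"tz":0,"wx":0,"wy":0,"wz":74,"gripper":1},{"tx":-0.204,"ty":0.128,"tz":0,"wx":0,"wy":0,"wz":74,"gripper":1},{"tx":-0.204,"ty":0.128,"tz":0,"wx":0,"wy":0,"wz":74,"gripper":1},{"tx":-0.204,"ty":0.128,"tz":0,"wx":0,"wy":0,"wz":74,"gripper":1},{"tx":-0.204,"ty":0.128,"tz":0,"wx":0,"wy":0,"wz":74,"gripper":1},{"tx":-0.204,"ty":0.128,"tz":0,"wx":0,"wy":0,"wz":74,"gripper":1},{"tx":-0.204,"ty":0.128,"tz":0,"wx":0,"wy":0,"wz":74,"gripper":1},{"tx":-0.204,"ty":0.128,"tz":0,"wx":0,"wy":0,"wz":74,"gripper":1}]'
python3 look.py w4 blue:.072
```

```text
time_s: 6.15
position: [0.5149, -0.0107, 0.2121]
tcp_rot: [-3.137, -0.009, -0.125]
contact_force: [0.4, 0.6, -0.6]
grip_width: 0.0918
[ 0.515  -0.0107  0.2123] [-179.73   -0.52   -7.17] 6.2 [-0.1 -1.  -0.3] 0.09185136625595418
blue 1909 [444.6 138.2] [[403.0, 170.0], [460.0, 44.0], [511.0, 67.0], [455.0, 193.0]] [[0.6959, 0.0119], [0.7074, 0.0287]]
blue 1032 [260.2 180.1] [[237.0, 163.0], [285.0, 163.0], [285.0, 194.0], [237.0, 194.0]] [[0.5206, -0.0059], [0.5216, -0.0044]]
```

View pics/w4.png

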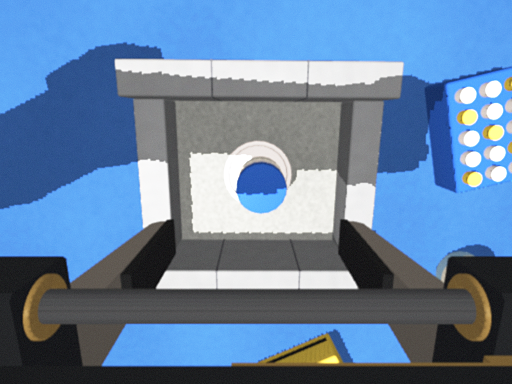

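The blank's lid is centred at about (261,187) and the seat ring at about (258.5,173). The tall walls run horizontally in this view, so the jaws open along the stage's long side.

Run:
```python
from h import *;from cell import *
c=dict(np.load("pics/w4.npz"));s=read_state()
l=unproj(c,(261,187),.072)[0];print(l,'ring',unproj(c,(258.5,173),.017))
w=unproj(c,[(115,60),(404,62)],.09);print('wall outer edge',w,np.degrees(np.arctan2(*(w[1]-w[0])[[1,0]])))
print('low walls inner top',unproj(c,[(164,160),(353,160)],.055))
print(tool(s,[.517,-.013,.040],-7.5))
```

```text
[ 0.52055469 -0.01267364  0.072     ] ring [[ 0.5194173  -0.00869499  0.017     ]]
wall outer edge [[0.41446499 0.11280607 0.09      ]
 [0.65126309 0.08187488 0.09      ]] -7.441990219632432
low walls inner top [[ 0.42830397  0.02290455  0.055     ]
 [ 0.61482772 -0.00070311  0.055     ]]
(array([0.0007, 0.0029, 0.1723]), array([-0.27, -0.52,  0.33]))
```

```bash
python3 -m crank '[{"tx":0.002,"ty":0.003,"tz":0.05,"wx":-0.27,"wy":-0.52,"wz":-0.3,"gripper":1},{"tx":0.002,"ty":0.003,"tz":0.1,"wx":-0.27,"wy":-0.52,"wz":-0.3,"gripper":1},{"tx":0.002,"ty":0.003,"tz":0.135,"wx":-0.27,"wy":-0.52,"wz":-0.3,"gripper":1},{"tx":0.002,"ty":0.003,"tz":0.16,"wx":-0.27,"wy":-0.52,"wz":-0.3,"gripper":1},{"tx":0.002,"ty":0.003,"tz":0.172,"wx":-0.27,"wy":-0.52,"wz":-0.3,"gripper":1},{"tx":0.002,"ty":0.003,"tz":0.172,"wx":-0.27,"wy":-0.52,"wz":-0.3,"gripper":1},{"tx":0.002,"ty":0.003,"tz":0.172,"wx":-0.27,"wy":-0.52,"wz":-0.3,"gripper":1}]'
```

```text
time_s: 6.9
position: [0.519, -0.0134, 0.0411]
tcp_rot: [-3.141, -0.001, -0.12]
contact_force: [1.3, -0.2, 0.7]
grip_width: 0.0918
```

```bash
python3 -m crank '[{"tx":0,"ty":0,"tz":0,"wx":0,"wy":0,"wz":0,"gripper":0.3},{"tx":0,"ty":0,"tz":0,"wx":0,"wy":0,"wz":0,"gripper":0.3},{"tx":0,"ty":0,"tz":0,"wx":0,"wy":0,"wz":0,"gripper":0.3},{"tx":0,"ty":0,"tz":0,"wx":0,"wy":0,"wz":0,"gripper":0.3},{"tx":0,"ty":0,"tz":0,"wx":0,"wy":0,"wz":0,"gripper":0.3},{"tx":0,"ty":0,"tz":0,"wx":0,"wy":0,"wz":0,"gripper":0.3}]'
python3 look.py w5
python3 - <<'E'
from h import *;from cell import *
print(tool(read_state(),[.584,.2805,.12],66.6),tool(read_state(),[.584,.2805,.12],-7.5))
E
```

```text
time_s: 7.5
position: [0.5193, -0.0134, 0.0413]
tcp_rot: [-3.141, -0.002, -0.12]
contact_force: [-0.8, -0.1, 1.0]
grip_width: 0.0495
[ 0.5192 -0.0134  0.0413] [-1.7998e+02 -1.0000e-01 -6.8600e+00] 7.55 [-0.   0.6  2.2] 0.0494422765457009
(array([ 0.0293, -0.2996, -0.0786]), array([ 4.000e-02, -1.000e-01, -7.346e+01])) (array([ 0.0293, -0.2996, -0.0786]), array([-0.02, -0.1 ,  0.64]))
```

```bash
python3 -m crank '[{"tx":0,"ty":0,"tz":-0.04,"wx":0,"wy":0,"wz":0,"gripper":0.3},{"tx":0,"ty":0,"tz":-0.08,"wx":0,"wy":0,"wz":0,"gripper":0.3},{"tx":0,"ty":0,"tz":-0.105,"wx":0,"wy":0,"wz":0,"gripper":0.3},{"tx":0.0,"ty":-0.03,"tz":-0.105,"wx":0,"wy":0,"wz":0,"gripper":0.3},{"tx":0.01,"ty":-0.08,"tz":-0.105,"wx":0,"wy":0,"wz":0,"gripper":0.3},{"tx":0.015,"ty":-0.13,"tz":-0.105,"wx":0,"wy":0,"wz":0,"gripper":0.3},{"tx":0.02,"ty":-0.18,"tz":-0.105,"wx":0,"wy":0,"wz":0,"gripper":0.3},{"tx":0.025,"ty":-0.23,"tz":-0.105,"wx":0,"wy":0,"wz":0,"gripper":0.3},{"tx":0.029,"ty":-0.27,"tz":-0.105,"wx":0,"wy":0,"wz":0,"gripper":0.3},{"tx":0.029,"ty":-0.3,"tz":-0.105,"wx":0,"wy":0,"wz":0,"gripper":0.3},{"tx":0.029,"ty":-0.3,"tz":-0.09,"wx":0,"wy":0,"wz":0,"gripper":0.3},{"tx":0.029,"ty":-0.3,"tz":-0.09,"wx":0,"wy":0,"wz":0,"gripper":0.3}]'
python3 look.py w6 blue:.158 green:.004
python3 - <<'E'
from h import *;from cell import *
print(tool(read_state(),[.584,.2805,.0365],-6.86))
E
```

```text
time_s: 8.75
position: [0.5817, 0.2806, 0.1287]
tcp_rot: [3.139, 0.002, -0.118]
contact_force: [0.1, -0.6, -1.3]
grip_width: 0.0496
[0.5825 0.2793 0.1297] [ 1.7984e+02  6.0000e-02 -6.9000e+00] 8.8 [-0.3 -0.5 -0.5] 0.04944857238548194
blue 386 [252.  224.6] [[200.0, 217.0], [299.0, 206.0], [303.0, 242.0], [204.0, 253.0]] [[0.5825, 0.3008], [0.5821, 0.2986]]
blue 88 [303.7 252.1] [[293.0, 251.0], [301.0, 240.0], [318.0, 253.0], [310.0, 264.0]] [[0.6039, 0.2852], [0.6048, 0.2851]]
blue 758 [243.4 274.2] [[203.0, 287.0], [203.0, 255.0], [287.0, 255.0], [287.0, 287.0]] [[0.5758, 0.2776], [0.5767, 0.2791]]
blue 87 [300.2 263.8] [[290.0, 265.0], [296.0, 255.0], [314.0, 266.0], [308.0, 276.0]] [[0.6018, 0.2797], [0.6026, 0.2788]]
green 1890 [285.1 163.3] [[223.0, 152.0], [273.0, 118.0], [329.0, 199.0], [279.0, 233.0]] [[0.6098, 0.3004], [0.6005, 0.2903]]
green 402 [211.7 190. ] [[197.0, 184.0], [220.0, 173.0], [235.0, 202.0], [212.0, 214.0]] [[0.5408, 0.2838], [0.5441, 0.2805]]
(array([ 0.0014, -0.0016,  0.0932]), array([ 0.16,  0.06, -0.04]))
```

View pics/w6.png

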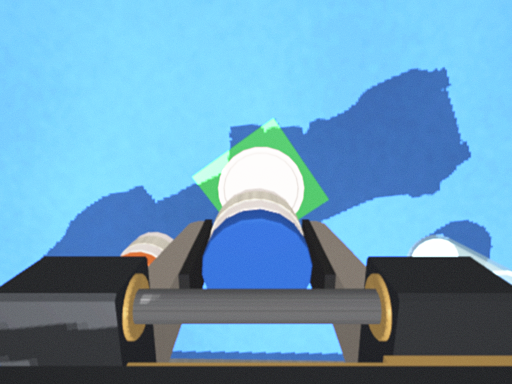

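Run:
```python
from h import *
c=dict(np.load("pics/w6.npz"));E=c["extrinsics"]
print('ring',unproj(c,[(261,189),(261,148),(218,187),(304,187)],.013).round(4))
print('corners',unproj(c,[(274,119),(329,199),(193,177)],.004).round(4))
# predicted outlines: ring outer at candidate centre, lid at TCP
a=np.linspace(0,2*np.pi,200)
for x,y in((.584,.2805),(.587,.282)):
  q=proj(c,np.c_[x+.038*np.cos(a),y+.038*np.sin(a),0*a+.013]);print(x,y,q.min(0),q.max(0))
for dy in(-.003,0,.003):
  q=proj(c,np.c_[.5822+.025*np.cos(a),.2795+dy+.025*np.sin(a),0*a+.16]);print('lid',dy,q.min(0),q.max(0))
```

```text
ring [[0.5858 0.2816 0.013 ]
 [0.59   0.3175 0.013 ]
 [0.5483 0.2879 0.013 ]
 [0.6238 0.279  0.013 ]]
corners [[0.604  0.3401 0.004 ]
 [0.6467 0.2628 0.004 ]
 [0.5258 0.2978 0.004 ]]
0.584 0.2805 [216.16521886 147.40635185] [302.02634707 230.87691986]
0.587 0.282 [219.27194141 145.24486265] [305.27162668 228.97917564]
lid -0.003 [201.88918898 224.32908018] [313.58471073 325.68341643]
lid 0 [200.8203016  217.72619263] [313.07668617 320.102198  ]
lid 0.003 [199.74061759 211.05379585] [312.56352598 314.46699918]
```

```bash
python3 -m crank '[{"tx":0.002,"ty":-0.002,"tz":0.03,"wx":0,"wy":0,"wz":0,"gripper":0.3},{"tx":0.002,"ty":-0.002,"tz":0.06,"wx":0,"wy":0,"wz":0,"gripper":0.3},{"tx":0.002,"ty":-0.002,"tz":0.08,"wx":0,"wy":0,"wz":0,"gripper":0.3},{"tx":0.002,"ty":-0.002,"tz":0.087,"wx":0,"wy":0,"wz":0,"gripper":0.3},{"tx":0.002,"ty":-0.002,"tz":0.091,"wx":0,"wy":0,"wz":0,"gripper":0.3},{"tx":0.002,"ty":-0.002,"tz":0.093,"wx":0,"wy":0,"wz":0,"gripper":0.3},{"tx":0.002,"ty":-0.002,"tz":0.0935,"wx":0,"wy":0,"wz":0,"gripper":0.3},{"tx":0.002,"ty":-0.002,"tz":0.0935,"wx":0,"wy":0,"wz":0,"gripper":0.3}]'
```

```text
time_s: 9.6
position: [0.5854, 0.2808, 0.0374]
tcp_rot: [3.14, -0.001, -0.121]
contact_force: [0.1, -1.3, 1.3]
grip_width: 0.0492
```

```bash
python3 -m crank '[{"tx":0,"ty":0,"tz":0,"wx":0,"wy":0,"wz":0,"gripper":1},{"tx":0,"ty":0,"tz":0,"wx":0,"wy":0,"wz":0,"gripper":1},{"tx":0,"ty":0,"tz":0,"wx":0,"wy":0,"wz":0,"gripper":1},{"tx":0,"ty":0,"tz":0,"wx":0,"wy":0,"wz":0,"gripper":1},{"tx":0,"ty":0,"tz":0,"wx":0,"wy":0,"wz":0,"gripper":1},{"tx":0,"ty":0,"tz":-0.03,"wx":0,"wy":0,"wz":0,"gripper":1},{"tx":0,"ty":0,"tz":-0.07,"wx":0,"wy":0,"wz":0,"gripper":1},{"tx":0,"ty":0,"tz":-0.11,"wx":0,"wy":0,"wz":0,"gripper":1},{"tx":0,"ty":0,"tz":-0.15,"wx":0,"wy":0,"wz":0,"gripper":1},{"tx":0,"ty":0,"tz":-0.15,"wx":0,"wy":0,"wz":0,"gripper":1}]'
python3 - <<'E'
from h import *;from cell import *
s=read_state();print(s["position"],s["joints"].round(2));print(tool(s,[.4754,.2252,.16],-7.5))
c=camera("top");np.savez("pics/top2.npz",**c)
for n in("top0","top2"):
  c=dict(np.load(f"pics/{n}.npz"))
  for a,ce,m in blobs(c,"orange"): print(a,ce,unproj(c,ce,.06 if n=="top2" else .068))
c=dict(np.load("pics/top2.npz"))
cv2.imwrite("pics/t2.png",cv2.resize(c["pixels"][150:270,80:240],None,fx=4,fy=4,interpolation=cv2.INTER_CUBIC))
E
```

```text
time_s: 10.6
position: [0.5888, 0.2824, 0.1937]
tcp_rot: [-3.137, -0.009, -0.121]
contact_force: [0.2, -0.3, 1.2]
grip_width: 0.0918
[0.5887856  0.28240653 0.19373173] [-0.78  0.51  0.39  1.65 -0.22  1.01 -0.44]
(array([-0.106 ,  0.0706,  0.0324]), array([-0.27, -0.52,  0.57]))
242 [128.31404959 189.47520661] [[0.58202301 0.27736995 0.068     ]]
287 [148.17421603 232.72473868] [[0.47335244 0.22389435 0.06      ]]
```

```bash
python3 -m crank '[{"tx":-0.04,"ty":0.025,"tz":0,"wx":-0.27,"wy":-0.52,"wz":-0.4,"gripper":1},{"tx":-0.075,"ty":0.05,"tz":0,"wx":-0.27,"wy":-0.52,"wz":-0.4,"gripper":1},{"tx":-0.106,"ty":0.0706,"tz":0.0,"wx":-0.27,"wy":-0.52,"wz":-0.4,"gripper":1},{"tx":-0.106,"ty":0.0706,"tz":0.03,"wx":-0.27,"wy":-0.52,"wz":-0.4,"gripper":1},{"tx":-0.106,"ty":0.0706,"tz":0.04,"wx":-0.27,"wy":-0.52,"wz":-0.4,"gripper":1},{"tx":-0.106,"ty":0.0706,"tz":0.04,"wx":-0.27,"wy":-0.52,"wz":-0.4,"gripper":1}]'
python3 - <<'E'
from h import *;from cell import *
s=read_state();print(s["position"]);print(tool(s,[.4754,.2252,.029],-7.5))
E
```

```text
time_s: 11.25
position: [0.4724, 0.2241, 0.1478]
tcp_rot: [3.136, 0.007, -0.114]
contact_force: [-0.2, -0.4, -0.8]
grip_width: 0.0921
[0.47236485 0.22407119 0.14782405]
(array([ 0.0037, -0.0022,  0.1188]), array([0.34, 0.41, 1.  ]))
```

```bash
python3 -m crank '[{"tx":0.003,"ty":-0.001,"tz":0.04,"wx":0.3,"wy":0.4,"wz":1,"gripper":1},{"tx":0.003,"ty":-0.001,"tz":0.075,"wx":0.3,"wy":0.4,"wz":1,"gripper":1},{"tx":0.003,"ty":-0.001,"tz":0.1,"wx":0.3,"wy":0.4,"wz":1,"gripper":1},{"tx":0.003,"ty":-0.001,"tz":0.117,"wx":0.3,"wy":0.4,"wz":1,"gripper":1},{"tx":0.003,"ty":-0.001,"tz":0.119,"wx":0.3,"wy":0.4,"wz":1,"gripper":1},{"tx":0.003,"ty":-0.001,"tz":0.119,"wx":0.3,"wy":0.4,"wz":1,"gripper":1},{"tx":0.003,"ty":-0.001,"tz":0.119,"wx":0.3,"wy":0.4,"wz":1,"gripper":0.3},{"tx":0.003,"ty":-0.001,"tz":0.119,"wx":0.3,"wy":0.4,"wz":1,"gripper":0.3},{"tx":0.003,"ty":-0.001,"tz":0.119,"wx":0.3,"wy":0.4,"wz":1,"gripper":0.3},{"tx":0.003,"ty":-0.001,"tz":0.119,"wx":0.3,"wy":0.4,"wz":1,"gripper":0.3},{"tx":0.003,"ty":-0.001,"tz":0.119,"wx":0.3,"wy":0.4,"wz":1,"gripper":0.3},{"tx":0.003,"ty":-0.001,"tz":0.119,"wx":0.3,"wy":0.4,"wz":1,"gripper":0.3}]'
python3 - <<'E'
from h import *;from cell import *
s=read_state();print(s["position"]);print(tool(s,[.5175,-.0103,.04],-7.5))
E
```

```text
time_s: 12.45
position: [0.475, 0.2242, 0.0291]
tcp_rot: [3.141, -0.001, -0.131]
contact_force: [0.5, -0.1, 1.3]
grip_width: 0.0495
[0.47497595 0.22417894 0.02907934]
(array([ 0.0728,  0.2269, -0.0108]), array([ 0.02, -0.04, -0.01]))
```

```bash
python3 -m crank '[{"tx":0,"ty":0,"tz":-0.04,"wx":0,"wy":0,"wz":0,"gripper":0.3},{"tx":0,"ty":0,"tz":-0.08,"wx":0,"wy":0,"wz":0,"gripper":0.3},{"tx":0,"ty":0,"tz":-0.12,"wx":0,"wy":0,"wz":0,"gripper":0.3},{"tx":0.01,"ty":0.03,"tz":-0.12,"wx":0,"wy":0,"wz":0,"gripper":0.3},{"tx":0.025,"ty":0.075,"tz":-0.12,"wx":0,"wy":0,"wz":0,"gripper":0.3},{"tx":0.04,"ty":0.12,"tz":-0.12,"wx":0,"wy":0,"wz":0,"gripper":0.3},{"tx":0.055,"ty":0.165,"tz":-0.12,"wx":0,"wy":0,"wz":0,"gripper":0.3},{"tx":0.065,"ty":0.2,"tz":-0.12,"wx":0,"wy":0,"wz":0,"gripper":0.3},{"tx":0.073,"ty":0.228,"tz":-0.12,"wx":0,"wy":0,"wz":0,"gripper":0.3},{"tx":0.073,"ty":0.228,"tz":-0.12,"wx":0,"wy":0,"wz":0,"gripper":0.3},{"tx":0.073,"ty":0.228,"tz":-0.12,"wx":0,"wy":0,"wz":0,"gripper":0.3}]'
python3 look.py w7
python3 - <<'E'
from h import *;from cell import *
s=read_state();print(tool(s,[.5175,-.0110,.0405],-7.5))
p=dict(np.load("pics/w7.npz"))["pixels"];t=dict(np.load("pics/top2.npz"))["pixels"]
a=cv2.resize(p[40:300,90:430],(510,390));b=cv2.resize(t[160:260,90:160],(273,390),interpolation=cv2.INTER_CUBIC)
cv2.imwrite("pics/w7b.png",np.hstack([a,b]))
E
```

```text
time_s: 13.55
position: [0.5171, -0.0117, 0.149]
tcp_rot: [3.141, 0.0, -0.133]
contact_force: [0.4, 0.6, -0.9]
grip_width: 0.0495
[ 0.5171 -0.0105  0.1489] [-1.7999e+02  1.0000e-02 -7.4800e+00] 13.6 [-0.5  1.1 -1.6] 0.04930422406445803
(array([0.0005, 0.0004, 0.1084]), array([-0.01,  0.01,  0.02]))
```

View pics/w7b.png

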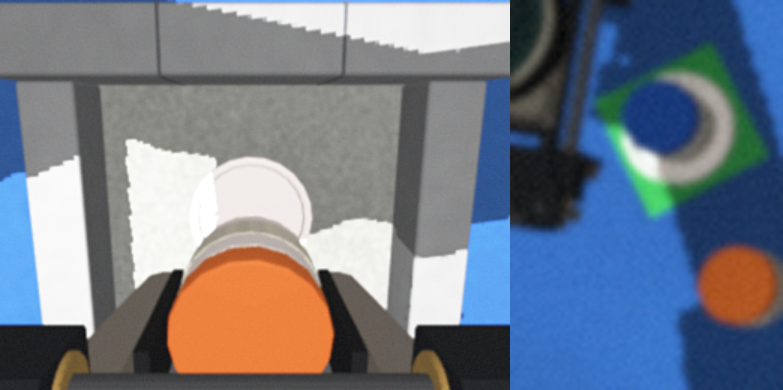

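Blank stands upright in the tray's ring (right). The held sample is above the stage ring, whose outer edge spans x 189–313 with its top at y 157 in the crop. I'll compare that with prediction.

Run:
```python
from h import *
c=dict(np.load("pics/w7.npz"));a=np.linspace(0,6.2832,200)
for x,y in((.5175,-.0105),(.519,-.009),(.5165,-.012)):
  q=proj(c,np.c_[x+.038*np.cos(a),y+.038*np.sin(a),0*a+.017]);q=(q-[90,40])*1.5;print(x,y,q.min(0),q.max(0))
```

```text
0.5175 -0.0105 [188.67688166 157.08539226] [310.78026944 276.30524791]
0.519 -0.009 [190.6696161 154.2736349] [312.93701504 273.8139546 ]
0.5165 -0.012 [187.48203804 159.77968513] [309.42826354 278.69288495]
```

```bash
python3 -m crank '[{"tx":0.001,"ty":0,"tz":0.04,"wx":0,"wy":0,"wz":0,"gripper":0.3},{"tx":0.001,"ty":0,"tz":0.075,"wx":0,"wy":0,"wz":0,"gripper":0.3},{"tx":0.001,"ty":0,"tz":0.093,"wx":0,"wy":0,"wz":0,"gripper":0.3},{"tx":0.001,"ty":0,"tz":0.102,"wx":0,"wy":0,"wz":0,"gripper":0.3},{"tx":0.001,"ty":0,"tz":0.106,"wx":0,"wy":0,"wz":0,"gripper":0.3},{"tx":0.001,"ty":0,"tz":0.108,"wx":0,"wy":0,"wz":0,"gripper":0.3},{"tx":0.001,"ty":0,"tz":0.1085,"wx":0,"wy":0,"wz":0,"gripper":0.3},{"tx":0.001,"ty":0,"tz":0.1085,"wx":0,"wy":0,"wz":0,"gripper":0.3}]'
```

```text
time_s: 14.4
position: [0.5187, -0.0105, 0.0412]
tcp_rot: [-3.141, -0.001, -0.13]
contact_force: [0.2, -0.9, -1.2]
grip_width: 0.0491
```

```bash
python3 -m crank '[{"tx":0,"ty":0,"tz":0.001,"wx":0,"wy":0,"wz":0,"gripper":0.3},{"tx":0,"ty":0,"tz":0.001,"wx":0,"wy":0,"wz":0,"gripper":0.3},{"tx":0,"ty":0,"tz":0.001,"wx":0,"wy":0,"wz":0,"gripper":1},{"tx":0,"ty":0,"tz":0.001,"wx":0,"wy":0,"wz":0,"gripper":1},{"tx":0,"ty":0,"tz":0.001,"wx":0,"wy":0,"wz":0,"gripper":1},{"tx":0,"ty":0,"tz":0.001,"wx":0,"wy":0,"wz":0,"gripper":1},{"tx":0,"ty":0,"tz":0.001,"wx":0,"wy":0,"wz":0,"gripper":1},{"tx":0,"ty":0,"tz":-0.04,"wx":0,"wy":0,"wz":0,"gripper":1},{"tx":0,"ty":0,"tz":-0.09,"wx":0,"wy":0,"wz":0,"gripper":1},{"tx":0,"ty":0,"tz":-0.14,"wx":0,"wy":0,"wz":0,"gripper":1},{"tx":0,"ty":0,"tz":-0.17,"wx":0,"wy":0,"wz":0,"gripper":1},{"tx":0,"ty":0,"tz":-0.17,"wx":0,"wy":0,"wz":0,"gripper":1}]'
python3 look.py w8 orange:.072
python3 - <<'E'
from h import *;from cell import *
s=read_state();print(s["joints"].round(2));print(tool(s,[.541,-.282,.21],109))
E
```

```text
time_s: 15.6
position: [0.5212, -0.0105, 0.2156]
tcp_rot: [-3.138, -0.01, -0.13]
contact_force: [0.4, -0.1, -0.2]
grip_width: 0.0917
[ 0.5196 -0.0103  0.2131] [-179.86   -0.32   -7.45] 15.65 [ 0.  -0.  -0.2] 0.09178808436434709
orange 1310 [254.3 175.7] [[233.0, 157.0], [277.0, 157.0], [277.0, 192.0], [233.0, 192.0]] [[0.522, -0.0016], [0.5228, -0.0006]]
[-0.48  0.27  0.52  1.96 -0.17  0.95 -0.01]
(array([0.0564, 0.2666, 0.0028]), array([-0.31, -0.21, 63.55]))
```

```bash
python3 -m crank '[{"tx":0.056,"ty":0.266,"tz":0,"wx":-0.3,"wy":-0.2,"wz":63.5,"gripper":1},{"tx":0.056,"ty":0.266,"tz":0,"wx":-0.3,"wy":-0.2,"wz":63.5,"gripper":1},{"tx":0.056,"ty":0.266,"tz":0,"wx":-0.3,"wy":-0.2,"wz":63.5,"gripper":1},{"tx":0.056,"ty":0.266,"tz":0,"wx":-0.3,"wy":-0.2,"wz":63.5,"gripper":1},{"tx":0.056,"ty":0.266,"tz":0,"wx":-0.3,"wy":-0.2,"wz":63.5,"gripper":1},{"tx":0.056,"ty":0.266,"tz":0,"wx":-0.3,"wy":-0.2,"wz":63.5,"gripper":1},{"tx":0.056,"ty":0.266,"tz":0,"wx":-0.3,"wy":-0.2,"wz":63.5,"gripper":1},{"tx":0.056,"ty":0.266,"tz":0,"wx":-0.3,"wy":-0.2,"wz":63.5,"gripper":1},{"tx":0.056,"ty":0.266,"tz":0,"wx":-0.3,"wy":-0.2,"wz":63.5,"gripper":1},{"tx":0.056,"ty":0.266,"tz":0,"wx":-0.3,"wy":-0.2,"wz":63.5,"gripper":1},{"tx":0.056,"ty":0.266,"tz":0,"wx":-0.3,"wy":-0.2,"wz":63.5,"gripper":1}]'
python3 look.py w9 yellow:.045
python3 - <<'E'
from h import *;from cell import *
a=[dict(np.load(f"pics/{n}.npz"))["pixels"] for n in("w8","w9")]
t=camera("top");np.savez("pics/top3.npz",**t)
for ar,ce,m in blobs(t,"orange"): print(ar,ce,unproj(t,ce,.072))
cv2.imwrite("pics/w89.png",np.hstack([cv2.resize(a[0][90:260,160:340],(360,340)),cv2.resize(a[1][60:310,110:420],(422,340))]))
E
```

```text
time_s: 16.75
position: [0.5404, -0.281, 0.212]
tcp_rot: [3.141, 0.001, -1.237]
contact_force: [0.3, 0.1, 0.1]
grip_width: 0.0916
[ 0.5405 -0.281   0.2123] [ 1.7998e+02  3.0000e-02 -7.0890e+01] 16.8 [0.4 0.  0.2] 0.0917634338209305
yellow 118 [261.3 124.6] [[232.0, 126.0], [232.0, 124.0], [294.0, 124.0], [294.0, 126.0]] [[0.5947, -0.2669], [0.5949, -0.2686]]
yellow 313 [261.4 150.1] [[253.0, 131.0], [274.0, 131.0], [274.0, 224.0], [253.0, 224.0]] [[0.5708, -0.2754], [0.5447, -0.2869]]
yellow 313 [372.2 173.6] [[339.0, 174.0], [405.0, 148.0], [414.0, 171.0], [348.0, 197.0]] [[0.5855, -0.3918], [0.588, -0.3955]]
yellow 463 [384.5 188.1] [[359.0, 183.0], [416.0, 180.0], [418.0, 206.0], [360.0, 209.0]] [[0.5756, -0.4103], [0.5705, -0.4171]]
yellow 496 [329.3 267.4] [[306.0, 265.0], [336.0, 248.0], [359.0, 288.0], [329.0, 305.0]] [[0.4726, -0.3901], [0.4636, -0.3977]]
262 [240.39312977 216.34732824] [[ 0.51585506 -0.00890153  0.072     ]]
```

View pics/w89.png

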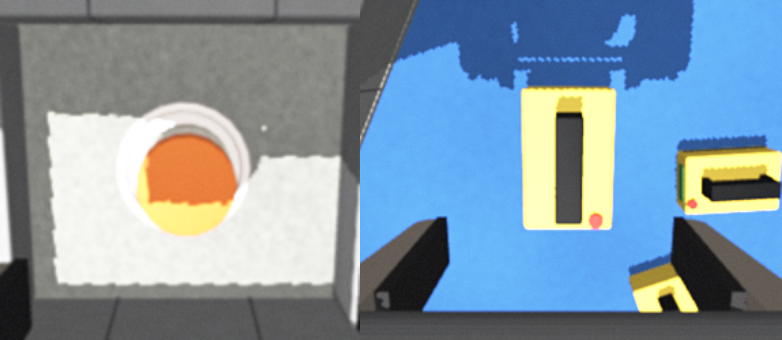

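The sample stands upright in the stage ring. The meter box corners are at (522,88), (616,88), (613,230), (524,228), aligned with the tool, and the bar spans x 556–582.

Run:
```python
from h import *;from cell import *
c=dict(np.load("pics/w9.npz"));f=lambda p:np.array(p)/1.361+[110,60]
b=unproj(c,f([(162,88),(256,88),(253,230),(164,228)]),.045);print(b.round(4),b.mean(0))
d=np.diff(np.r_[b,b[:1]],axis=0);print(np.linalg.norm(d,axis=1),np.degrees(np.arctan2(d[:,1],d[:,0])))
k=unproj(c,f([(196,222),(222,223)]),.083);print('bar near end top',k,k.mean(0))
k=unproj(c,f([(196,112),(222,112)]),.061);print('bar far end bottom',k)
w=dict(np.load("pics/w8.npz"))
print('lid',unproj(w,(253.5,182.5),.072),'ring',unproj(w,(251.5,171),.017))
s=read_state();print(tool(s,[.541,-.283,.062],-71))
```

```text
[[ 0.5841 -0.2365  0.045 ]
 [ 0.6067 -0.3016  0.045 ]
 [ 0.5027 -0.3388  0.045 ]
 [ 0.4811 -0.2715  0.045 ]] [ 0.54366445 -0.28708533  0.045     ]
[0.06897155 0.11042815 0.07067025 0.10876727] [ -70.85962216 -160.32779136  107.79595468   18.79573313]
bar near end top [[ 0.50691078 -0.28981634  0.083     ]
 [ 0.51218466 -0.30724623  0.083     ]] [ 0.50954772 -0.29853129  0.083     ]
bar far end bottom [[ 0.57715441 -0.26538698  0.061     ]
 [ 0.58318469 -0.28275881  0.061     ]]
lid [[ 0.52034202 -0.00815917  0.072     ]] ring [[ 0.51833731 -0.00613994  0.017     ]]
(array([0.0019, 0.0003, 0.1505]), array([-0.01,  0.02,  0.1 ]))
```

Run:
```python
from h import *;from cell import *
s=read_state();print(tool(s,[.543,-.2855,.0615],-71))
```

```text
(array([ 0.005 , -0.0008,  0.151 ]), array([-0.01,  0.02,  0.1 ]))
```

```bash
python3 -m crank '[{"tx":0.005,"ty":-0.001,"tz":0.05,"wx":0,"wy":0,"wz":0,"gripper":1},{"tx":0.005,"ty":-0.001,"tz":0.095,"wx":0,"wy":0,"wz":0,"gripper":1},{"tx":0.005,"ty":-0.001,"tz":0.125,"wx":0,"wy":0,"wz":0,"gripper":1},{"tx":0.005,"ty":-0.001,"tz":0.143,"wx":0,"wy":0,"wz":0,"gripper":1},{"tx":0.005,"ty":-0.001,"tz":0.15,"wx":0,"wy":0,"wz":0,"gripper":1},{"tx":0.005,"ty":-0.001,"tz":0.151,"wx":0,"wy":0,"wz":0,"gripper":1},{"tx":0.005,"ty":-0.001,"tz":0.151,"wx":0,"wy":0,"wz":0,"gripper":0.5},{"tx":0.005,"ty":-0.001,"tz":0.151,"wx":0,"wy":0,"wz":0,"gripper":0.4},{"tx":0.005,"ty":-0.001,"tz":0.151,"wx":0,"wy":0,"wz":0,"gripper":0.35},{"tx":0.005,"ty":-0.001,"tz":0.151,"wx":0,"wy":0,"wz":0,"gripper":0.3},{"tx":0.005,"ty":-0.001,"tz":0.151,"wx":0,"wy":0,"wz":0,"gripper":0.3}]'
python3 -m crank '[{"tx":0,"ty":0,"tz":0,"wx":0,"wy":0,"wz":0,"gripper":0.25},{"tx":0,"ty":0,"tz":0,"wx":0,"wy":0,"wz":0,"gripper":0.2},{"tx":0,"ty":0,"tz":0,"wx":0,"wy":0,"wz":0,"gripper":0.0},{"tx":0,"ty":0,"tz":0,"wx":0,"wy":0,"wz":0,"gripper":0.0},{"tx":0,"ty":0,"tz":0,"wx":0,"wy":0,"wz":0,"gripper":0.0},{"tx":0,"ty":0,"tz":0,"wx":0,"wy":0,"wz":0,"gripper":0.0}]'
```

```text
time_s: 17.95
position: [0.5434, -0.2855, 0.062]
tcp_rot: [-3.141, -0.0, -1.237]
contact_force: [-0.7, -0.2, -1.3]
grip_width: 0.0542
time_s: 18.55
position: [0.5435, -0.2859, 0.0619]
tcp_rot: [-3.141, -0.001, -1.238]
contact_force: [1.0, -1.7, -0.7]
grip_width: 0.0198
```

```bash
python3 -m crank '[{"tx":0,"ty":0,"tz":-0.01,"wx":0,"wy":0,"wz":0,"gripper":0},{"tx":0,"ty":0,"tz":-0.03,"wx":0,"wy":0,"wz":0,"gripper":0},{"tx":0,"ty":0,"tz":-0.06,"wx":0,"wy":0,"wz":0,"gripper":0},{"tx":0,"ty":0,"tz":-0.09,"wx":0,"wy":0,"wz":0,"gripper":0},{"tx":0,"ty":0,"tz":-0.12,"wx":0,"wy":0,"wz":0,"gripper":0},{"tx":0,"ty":0,"tz":-0.14,"wx":0,"wy":0,"wz":0,"gripper":0},{"tx":0,"ty":0,"tz":-0.15,"wx":0,"wy":0,"wz":0,"gripper":0},{"tx":0,"ty":0,"tz":-0.15,"wx":0,"wy":0,"wz":0,"gripper":0},{"tx":0,"ty":0,"tz":-0.15,"wx":0,"wy":0,"wz":0,"gripper":0}]'
python3 look.py w10 yellow:.19
python3 - <<'E'
from h import *;from cell import *
s=read_state();print(s["joints"].round(2),s["ft_torque"].round(2));print(tool(s,[.5188,-.0095,s["position"][2]],-97.5))
c=camera("side");np.savez("pics/side3.npz",**c)
q=proj(c,s["position"])[0].astype(int);print(q)
p=dict(np.load("pics/w10.npz"))["pixels"]
x0=max(q[0]-60,0);y0=max(q[1]-50,0)
cv2.imwrite("pics/w10b.png",np.hstack([cv2.resize(p[60:340,110:410],(420,392)),cv2.resize(c["pixels"][y0:y0+115,x0:x0+110],(375,392),interpolation=cv2.INTER_CUBIC)]));print(x0,y0)
E
```

```text
time_s: 19.45
position: [0.5427, -0.285, 0.2108]
tcp_rot: [3.141, 0.001, -1.237]
contact_force: [-0.4, -0.2, -5.5]
grip_width: 0.0193
[ 0.5425 -0.285   0.2105] [ 1.7993e+02  7.0000e-02 -7.0890e+01] 19.5 [-0.4 -0.6 -5.5] 0.019806206921083383
yellow 8470 [256.7 173.9] [[196.0, 134.0], [318.0, 134.0], [318.0, 230.0], [196.0, 230.0]] [[0.5742, -0.2741], [0.5697, -0.2759]]
yellow 304 [369.2 173.9] [[338.0, 174.0], [404.0, 152.0], [411.0, 172.0], [345.0, 194.0]] [[0.5954, -0.3354], [0.5969, -0.3381]]
yellow 435 [381.7 188.2] [[355.0, 184.0], [412.0, 181.0], [413.0, 194.0], [356.0, 197.0]] [[0.5901, -0.3457], [0.59, -0.3473]]
[-0.17  0.51  0.82  1.75 -0.42  1.07 -0.44] [-0.    0.19  0.03]
(array([-2.681e-01, -6.780e-02,  2.000e-04]), array([ 0.09,  0.05, 26.61]))
[317 193]
257 143
```

View pics/w10b.png

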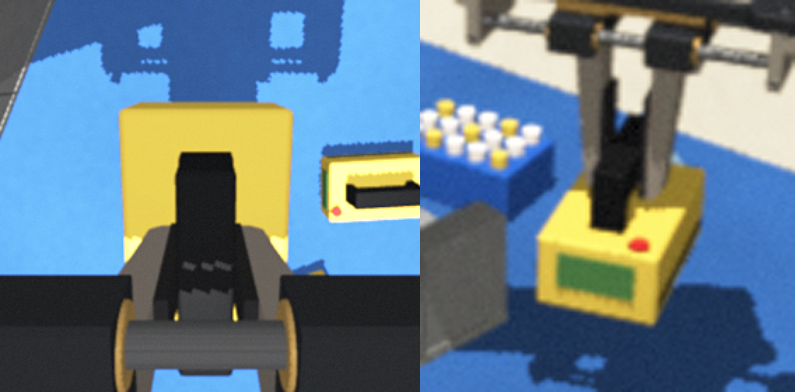

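Run:
```python
from h import *
c=dict(np.load("pics/w10.npz"));pos=np.array([.5425,-.285,.2105]);Rt=R.from_euler('xyz',np.radians([179.93,.07,-70.89]))
f=lambda p:np.array(p)/1.4+[110,60]
g=lambda px,z:Rt.inv().apply(unproj(c,f(px),z)-pos).round(4)
print('far top edge',g([(121,108),(206,108),(291,108)],.1935))
print('far bottom',g([(121,102),(206,102),(291,102)],.1485))
print('bar end top',g([(180,153),(206,153),(232,153)],.2315),'bar end bottom/top2',g([(176,180),(236,180)],.2315))
# predicted pixel rows for meter centred on tcp
for oy in(-.003,0,.003):
  P=np.array([[-.035,oy-.055,.017],[.035,oy-.055,.017],[-.035,oy-.055,.062],[.035,oy-.055,.062],[-.01,oy-.038,-.021],[.01,oy-.038,-.021],[-.01,oy-.038,.001],[-.01,oy-.038,.001]])
  print(oy,((proj(c,Rt.apply(P)+pos)-[110,60])*1.4).round(0).tolist())
```

```text
far top edge [[-0.0331 -0.0547  0.017 ]
 [ 0.0004 -0.0547  0.0169]
 [ 0.0338 -0.0547  0.0169]]
far bottom [[-0.0412 -0.0544  0.062 ]
 [ 0.0004 -0.0544  0.0619]
 [ 0.0421 -0.0544  0.0619]]
bar end top [[-0.008  -0.0433 -0.021 ]
 [ 0.0003 -0.0433 -0.0211]
 [ 0.0086 -0.0433 -0.0211]] bar end bottom/top2 [[-0.0094 -0.0345 -0.021 ]
 [ 0.01   -0.0345 -0.0211]]
-0.003 [[116.0, 99.0], [294.0, 100.0], [133.0, 94.0], [277.0, 94.0], [174.0, 160.0], [236.0, 160.0], [178.0, 149.0], [178.0, 149.0]]
0 [[116.0, 107.0], [294.0, 107.0], [134.0, 101.0], [277.0, 101.0], [174.0, 169.0], [236.0, 169.0], [178.0, 157.0], [178.0, 157.0]]
0.003 [[116.0, 115.0], [294.0, 115.0], [134.0, 107.0], [276.0, 107.0], [174.0, 179.0], [236.0, 179.0], [178.0, 165.0], [178.0, 165.0]]
```

```bash
python3 -m crank '[{"tx":-0.02,"ty":-0.005,"tz":0,"wx":0,"wy":0,"wz":3,"gripper":0},{"tx":-0.05,"ty":-0.0125,"tz":0,"wx":0,"wy":0,"wz":6,"gripper":0},{"tx":-0.08,"ty":-0.02,"tz":0,"wx":0,"wy":0,"wz":9,"gripper":0},{"tx":-0.11,"ty":-0.0275,"tz":0,"wx":0,"wy":0,"wz":12,"gripper":0},{"tx":-0.14,"ty":-0.035,"tz":0,"wx":0,"wy":0,"wz":15,"gripper":0},{"tx":-0.17,"ty":-0.0425,"tz":0,"wx":0,"wy":0,"wz":18,"gripper":0},{"tx":-0.2,"ty":-0.05,"tz":0,"wx":0,"wy":0,"wz":21,"gripper":0},{"tx":-0.23,"ty":-0.058,"tz":0,"wx":0,"wy":0,"wz":24,"gripper":0},{"tx":-0.255,"ty":-0.064,"tz":0,"wx":0,"wy":0,"wz":26.6,"gripper":0},{"tx":-0.268,"ty":-0.068,"tz":0,"wx":0,"wy":0,"wz":26.6,"gripper":0},{"tx":-0.268,"ty":-0.068,"tz":0,"wx":0,"wy":0,"wz":26.6,"gripper":0},{"tx":-0.268,"ty":-0.068,"tz":0,"wx":0,"wy":0,"wz":26.6,"gripper":0}]'
python3 look.py w11
python3 - <<'E'
from h import *;from cell import *
s=read_state();print(tool(s,[.5188,-.0095,.144],-97.5))
E
```

```text
time_s: 20.75
position: [0.5191, -0.0107, 0.2105]
tcp_rot: [3.14, -0.001, -1.702]
contact_force: [0.5, -0.8, -5.4]
grip_width: 0.0196
[ 0.5191 -0.0113  0.2106] [ 1.7991e+02 -4.0000e-02 -9.7580e+01] 20.8 [-0.5 -0.4 -5.1] 0.019654042699426538
(array([-0.0018,  0.0004,  0.0666]), array([ 0.09, -0.04, -0.08]))
```

```bash
python3 -m crank '[{"tx":-0.0015,"ty":0.0005,"tz":0.01,"wx":0,"wy":0,"wz":0,"gripper":0},{"tx":-0.0015,"ty":0.0005,"tz":0.025,"wx":0,"wy":0,"wz":0,"gripper":0},{"tx":-0.0015,"ty":0.0005,"tz":0.04,"wx":0,"wy":0,"wz":0,"gripper":0},{"tx":-0.0015,"ty":0.0005,"tz":0.052,"wx":0,"wy":0,"wz":0,"gripper":0},{"tx":-0.0015,"ty":0.0005,"tz":0.06,"wx":0,"wy":0,"wz":0,"gripper":0},{"tx":-0.0015,"ty":0.0005,"tz":0.064,"wx":0,"wy":0,"wz":0,"gripper":0},{"tx":-0.0015,"ty":0.0005,"tz":0.066,"wx":0,"wy":0,"wz":0,"gripper":0},{"tx":-0.0015,"ty":0.0005,"tz":0.066,"wx":0,"wy":0,"wz":0,"gripper":0},{"tx":-0.0015,"ty":0.0005,"tz":0.066,"wx":0,"wy":0,"wz":0,"gripper":0},{"tx":-0.0015,"ty":0.0005,"tz":0.066,"wx":0,"wy":0,"wz":0,"gripper":0}]'
python3 look.py w12
python3 - <<'E'
from h import *;from cell import *
s=read_state();print(tool(s,[.5188,-.0095,.144],-97.5),s["qvel"].round(3))
c=camera("side");np.savez("pics/side4.npz",**c);t=camera("top");np.savez("pics/top4.npz",**t)
cv2.imwrite("pics/f.png",np.hstack([cv2.resize(c["pixels"][130:270,140:300],(400,350),interpolation=cv2.INTER_CUBIC),cv2.resize(t["pixels"][150:300,100:260],(373,350),interpolation=cv2.INTER_CUBIC)]))
E
```

```text
time_s: 21.8
position: [0.5191, -0.0097, 0.145]
tcp_rot: [3.141, -0.0, -1.703]
contact_force: [-0.2, 0.0, -5.4]
grip_width: 0.0195
[ 0.519  -0.0097  0.145 ] [ 1.7996e+02 -1.0000e-02 -9.7560e+01] 21.85 [ 0.  -0.1 -5.5] 0.019657658153000496
(array([-0.0001,  0.0002,  0.001 ]), array([ 0.04, -0.01, -0.06])) [-0.001 -0.    -0.001  0.003  0.     0.     0.   ]
```

View pics/f.png

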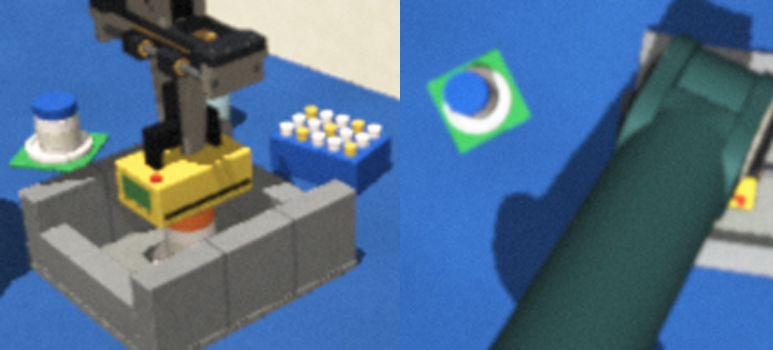

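```bash
python3 -m crank '[{"tx":0,"ty":0,"tz":0.001,"wx":0,"wy":0,"wz":0,"gripper":0},{"tx":0,"ty":0,"tz":0.001,"wx":0,"wy":0,"wz":0,"gripper":0},{"tx":0,"ty":0,"tz":0.001,"wx":0,"wy":0,"wz":0,"gripper":0},{"tx":0,"ty":0,"tz":0.001,"wx":0,"wy":0,"wz":0,"gripper":0},{"tx":0,"ty":0,"tz":0.001,"wx":0,"wy":0,"wz":0,"gripper":0}]'
python3 -c "
from cell import *
s=read_state();print(s['position'],s['qvel'].round(3),s['grip_width']);print(finish_job())"
```

```text
time_s: 22.45
position: [0.5189, -0.0097, 0.1439]
tcp_rot: [3.141, -0.0, -1.703]
contact_force: [-0.8, 1.1, -5.6]
grip_width: 0.0197
[ 0.51886347 -0.0097173   0.14387078] [ 0.001  0.    -0.001  0.001  0.    -0.002  0.001] 0.01970683148801583
the job is handed in; nothing more can be done
None
```

The two jars are swapped and the meter is held over the sample; I handed the job in at 22.5 s of the 72 s. The hand-in reports no verdict.

- **Jars:** I set the sample on the bare bench, moved the blank to the tray seat, then put the sample in the stage seat. The pictures showed each jar upright, released and inside its ring.
- **Meter:** I took the largest of the three yellow meters by its bar and carried its underside about 6 cm above the tops of the tall walls. It ended level and still, with its long side along the stage's long side (within about 0.1° by my stage yaw estimate). By the arm's reading it is about 10 mm above the lid and within about 2 mm of its middle. Nothing showed that it had touched the jars or walls.
- **Bystanders:** The arm's path did not go near the flask, beaker or tip rack. I did not compare their positions before and after.

**Checks that disagreed:**
- The top and wrist cameras differed by 2–4 mm. For the meter's final position I relied on the arm's own position readings, and on wrist-camera readings that matched them to about 2 mm.
- The force reading with the meter lifted was about 5.5 N, more than the 4.4 N its stated weight would give. I put this down to sensor offset or the uncertain mass.
- The first move call was refused because its rows left out some of the values. It moved nothing.
- I did not measure the final gap in a picture. It comes from the grasp height and the arm's reading, and the last side view, about 1 mm higher, agreed by eye.

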